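# Hang the loaded weighing pan on the spring scale

### The job

Weigh the jam jar that stands off-centre in the weighing pan: lift the pan by the tab on its bail, carry it to the spring scale and hang the bail's peak in the notch of the load arm. Let the sprung arm slowly take up the weight while you still hold the tab, without forcing it, and let go only when it carries the pan by itself, so that the pan neither drops, bounces nor swings. The jar must stay standing in the pan and everything else stays where it is.

Things in the scene. Friction and masses are not known exactly. Their poses are not given: they have to be found in the camera images.
- scale: White column spring scale, bolted down: grey base plate 150 x 150 x 16 mm; column 50 x 64 mm; round dial, 132 mm wide, its axis 395 mm up. Origin: on the worktop under the column's axis; z up, +x to the back, so dial and load arm face -x. The load arm, a level 8 mm steel rod at y = 0, 287 mm up, leaves the column along -x and ends in a V notch and upturned tip.
- notch_rest (a point): Where the notch's lowest point (rod centre line) is while the arm carries nothing: 165 mm before the column's axis, 275 mm up, y = 0; axes of the scale. This mark does not follow the arm. The arm rides straight down on a lightly damped spring, about 11 mm per newton carried (115 mm at most), and rises again when relieved.
- tip_rest (a point): End of the upturned tip (rod centre line) while the arm carries nothing: 20 mm before the notch and 20 mm above it; the rod's radius is 4 mm. Axes of the scale; does not follow the arm.
- pan_tab (a point): Centre of the black tab atop the weighing pan's wire bail: rounded block 18 (x) x 30 (y) x 46 mm (z), gripped across the 30 mm. z up, y in the bail's plane. The pan is a round steel dish of 154 mm diameter, rim 24 mm high, underside 176 mm below this point. The bail is an arch of 5 mm wire over its middle, 160 mm wide in y at the rim, narrowing to a 90 degree peak under the tab. Empty pan: 0.2 kg.
- pan_peak (a point): Bend of the bail's peak (wire centre line), 26 mm below the tab's centre, 150 mm above the dish's underside; axes as the tab's. The rod goes in under this peak along the pan's x (either end first); seated in the notch, this point is about 11 mm above the notch's point.
- pan_floor (a point): Centre of the dish's flat inner floor (about 47 mm radius), 147 mm below the peak; the same axes.
- jar_mid (a point): Middle of the jam jar standing loose in the dish, up to 29 mm off its centre to any side: 64 mm diameter, 87 mm high, z up. How full it is, and so its weight, is not known (under 0.7 kg).
- jar_2: Another jam jar, 64 mm diameter, 87 mm high, standing to the left of the scale; origin under its middle. To be left alone.
- jar_3: A third jam jar of the same size, farther back; origin under its middle. To be left alone.
- coffee: Coffee jar, 72 mm diameter, 125 mm high, behind the pan on the right; origin under its middle. To be left alone.
There are look-alikes about, which are no part of the job. What is shaped like the part that bears jar_mid but purple, red or yellow is not meant.

How it is judged:
By the outcome, as a careful person would: the job done as asked, in the order asked, and still so for the second after the job is handed in, with the robot touching nothing.
It also fails if it takes over 67 s, if anything falls off the work surface, if the arm or the gripper's body presses on something with over 40 N, if the wrist force passes 120 N, or if a joint passes its speed limit or range.

### The arm

A 6-joint arm with a two-finger parallel gripper is mounted at the origin on a cart in front of the work surface, level with it; the furniture and walls round the work are solid. World frame = base frame: x ahead of the robot, y to its left, z up, the work surface at z = 0. Lengths are in m, angles in degrees, forces in N, time in s.
With the tool pointing down it reaches from about 0.3 to 0.85 m from the base axis. Payload 4.2 kg.
Tool frame: the origin (TCP) lies between the finger pads; the fingertips stand 17 mm ahead of it and the grasp point (between the pads) lies 2 mm behind it; z points along the fingers, y is the direction in which the jaws open and shut (so a half turn about z gives the same grasp; the last joint's range is limited). The gripper opens to 91 mm and grips with 3 to 60 N. Pads are 32 mm wide; open, the fingers measure 118 mm over their backs; the gripper's body (76 mm by 178 mm) begins 60 mm behind the grasp point.
Start: joints at [-78.438, 18.312, 89.639, -0, 72.044, -1.146], TCP at [0.126, -0.561, 0.231] pointing down, gripper open.
Joint ranges: [-177.97, 177.97], [-48.28, 115.42], [12.27, 149.76], [-77.06, 257.06], [2.81, 150.46], [-146.56, 146.56]. Speed limits (degrees/s): [147.25, 147.25, 180, 180, 180, 180].

### API

Orientations are given as a 3x3 rotation matrix whose columns are the frame's x, y, z axes.
In Python, from plant import env, capture, camera_info, models gives the robot as it stands.
- The arm moves only by the tool play_rows, never from a script. Its argument "steps" is a list that holds one entry, the list of rows, each a list of 7 numbers: the turn, a rotation vector about the tool's x, y, z normalised to -1 to 1, where 1 is 90 degrees, then the shift along the tool's x, y, z normalised to -1 to 1, where 1 is 30 cm, then the opening in per cent of the stroke, from 0 (shut) to 100 (fully open). A call has 1 to 12 rows; each row shifts and turns the commanded pose from where the row before left it, along the tool's axes as they then stand; what a row does not reach is not made up. A row lasts 1/12 s, in which the tool goes at most 41.7 mm and 7.16 degrees, less where a joint would pass 70% of its speed; a pose out of reach is approached as far as the arm can. A call with a number of a shift or a turn outside -1 to 1 is refused whole. A call with a gripper value outside its range is refused whole. The fingers move at their own pace and stop on an object; "newtons" is the grip in N (left out, the last holds). Time passes only in rows, so rows that do not move let the fingers close. It gives the time, the measured TCP pose, the force and the opening at its end, in the units of the state.
- env.sense(): the state, without advancing time (a new reading comes with each control period).
- capture(name): name is "scene" or "top" or "wrist"; returns (picture, depth): 480x640x3 uint8, blue, green, red; 480x640 float32, m along the optical axis (not along the pixel's ray), 0 where there is no reading.
- camera_info(name): a dict with "intrinsics" (3x3 intrinsics, pixels), "extrinsics" (4x4, takes a point from camera to world coordinates). Camera axes: x right, y up, looking along -z (the intrinsics and any distortion apply to the point x, -y, -z); pixel columns grow to the right and rows downward; lengths in m; the calibration is good to about 2 mm. A picture is of the moment at which its call begins: read the wrist's pose just before it. camera_info takes no time and is no camera call; for the wrist camera it gives the pose at the moment of the call.
- env.sign_off(): hands the job in, once; it reports no verdict.
Trained networks look in the newest picture that a camera, given by its name, has taken for a name from the list of things; names that differ only in an ending like _2 or _b are one class to them, and where a whole thing is asked for, a point or a joint stands for the part that bears it (a point fixed in the world has none). Each returns a list of dicts, best first, with "conf" (0 to 1); they miss things now and then, are a little off and sometimes report something else, mostly with a low value. They report only what shows in the picture. A call takes as long as a camera call. They do not tell look-alikes from the thing itself.
- models.silhouettes(camera, name): "pixels" (480x640 bool, what is visible of it) and "at" ([row, column] in pixels, amid what is visible of it).
The state is a dict: "time": time; "joint_pos": joint angles; "joint_vel": joint speeds; "joint_efforts": joint torques, N m; "ee_pos": TCP position; "orientation": TCP orientation; "wrist_force": force on the tool from outside, world axes, zero at the start; "torque": the same for the moment, N m; "width": finger opening in m.
Only numpy, scipy, OpenCV 4.12 (cv2) and the standard library are available. Lean on these libraries where they do the work, as an engineer would, in place of code of your own. Each camera call takes 0.05 s, during which the arm holds its last target. There are 200 camera calls.

## Working session

There is one attempt and no reset: what is moved stays moved. The work goes in short steps, Python scripts to look and compute and a tool call to move; the robot and the scene stay as the last step left them, time stands still between calls to the robot, and variables do not carry over. Pictures are saved under pics/ and viewed, about 8 in all and at most 12, crops included, and the job is handed in when it is done.

Besides the shell and the picture viewer there is one more tool, called after "Emit:" in YAML: its name, and indented under it one key for each argument. play_rows: Moves the arm, as the interface text tells. Its arguments: {"type":"object","properties":{"steps":{"type":"array"},"newtons":{"type":"number"}},"required":["steps"]}

```bash
ls; mkdir -p pics; python3 - <<'E'
from plant import env,capture,camera_info,models
import cv2,numpy as np
s=env.sense();print(s['time'],s['ee_pos'],s['orientation'],s['width'])
a,_=capture('scene');b,_=capture('top')
np.savez('c.npz',a=a,b=b)
cv2.imwrite('pics/scene.png',a);cv2.imwrite('pics/top.png',b)
for c in('scene','top','wrist'):print(c,camera_info(c))
E
```

```text
pics
0.0 [ 0.12639905 -0.56047485  0.23016149] [[ 9.75501002e-01  2.19994720e-01 -3.45578867e-04]
 [ 2.19994990e-01 -9.75499670e-01  1.61183934e-03]
 [ 1.74840730e-05 -1.64837651e-03 -9.99998641e-01]] 0.09113490207951962
scene {'intrinsics': array([[592.19015768,   0.        , 307.7640068 ],
       [  0.        , 592.19015768, 240.38136167],
       [  0.        ,   0.        ,   1.        ]]), 'extrinsics': array([[-0.71908114,  0.30352013, -0.62513825, -0.46016338],
       [-0.69449128, -0.28205533,  0.66191136,  1.10646178],
       [ 0.02457984,  0.91012105,  0.41361276,  0.84786563],
       [ 0.        ,  0.        ,  0.        ,  1.        ]])}
top {'intrinsics': array([[466.40216134,   0.        , 321.76647808],
       [  0.        , 466.40216134, 241.15724907],
       [  0.        ,   0.        ,   1.        ]]), 'extrinsics': array([[-0.02863357,  0.98630772, -0.16241058,  0.31128518],
       [-0.99932161, -0.03201025, -0.0182119 ,  0.03907978],
       [-0.02316134,  0.16177893,  0.98655518,  1.53943878],
       [ 0.        ,  0.        ,  0.        ,  1.        ]])}
wrist {'intrinsics': array([[423.26083881,   0.        , 310.93587786],
       [  0.        , 423.26083881, 237.25008227],
       [  0.        ,   0.        ,   1.        ]]), 'extrinsics': array([[ 0.22008514,  0.93248454,  0.28641771,  0.20856717],
       [-0.9754795 ,  0.2108372 ,  0.06314596, -0.54386638],
       [-0.00150488, -0.2932921 ,  0.9560217 ,  0.38297255],
       [ 0.        ,  0.        ,  0.        ,  1.        ]])}
```

View pics/scene.png

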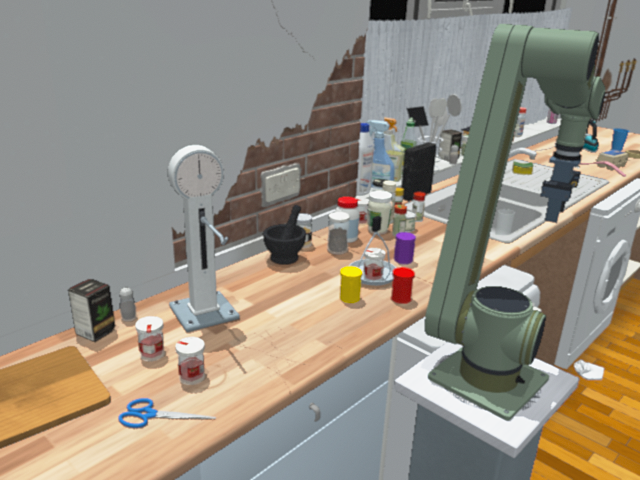

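View pics/top.png

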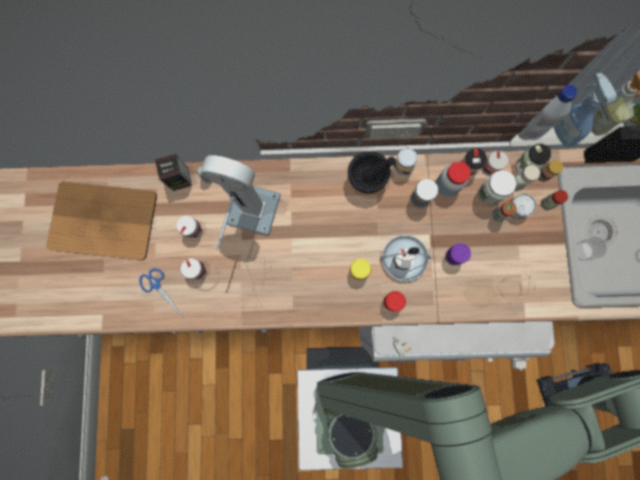

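Scene: pan at top px (405,258) with its black tab at (413,250); scale base plate at (254,208), arm pointing down the image to about (221,245). Purple, red and yellow cups stand round the pan.

```bash
cat > h.py <<'E'
from plant import env,capture,camera_info,models
import cv2,numpy as np
def cloud(name,d,info=None):
    i=info or camera_info(name);K=i['intrinsics'];T=i['extrinsics']
    v,u=np.mgrid[0:480,0:640]
    P=np.stack([(u-K[0,2])/K[0,0]*d,-(v-K[1,2])/K[1,1]*d,-d],-1)
    return P@T[:3,:3].T+T[:3,3]
def proj(name,p,info=None):
    i=info or camera_info(name);K=i['intrinsics'];T=i['extrinsics']
    q=(np.asarray(p)-T[:3,3])@T[:3,:3]
    return np.stack([K[0,2]+K[0,0]*q[...,0]/-q[...,2],K[1,2]-K[1,1]*q[...,1]/-q[...,2]],-1)
E
python3 - <<'E'
from h import *
for c in('top','scene'):
    im,d=capture(c);P=cloud(c,d)
    np.savez(c+'.npz',im=im,d=d,P=P)
    for n in('pan_tab','pan_floor','jar_mid','scale','tip_rest'):
        try:
            for r in models.silhouettes(c,n)[:4]:
                m=r['pixels']&(d>0);Q=P[m]
                print(c,n,round(r['conf'],2),r['at'],m.sum(),np.median(Q,0).round(3),Q.min(0).round(3),Q.max(0).round(3))
        except Exception as e:print(n,e)
t=np.load('top.npz');P=t['P']
# base plate
m=(abs(P[...,2]-.016)<.005);m[:150]=0;m[250:]=0;m[:,:215]=0;m[:,290:]=0
m=cv2.morphologyEx(m.astype(np.uint8),cv2.MORPH_OPEN,np.ones((3,3)))>0
print(m.sum(),cv2.minAreaRect(P[m][:,:2].astype(np.float32)))
# things above plate near scale by height
for lo,hi in((.1,.25),(.26,.33)):
    m=(P[...,2]>lo)&(P[...,2]<hi);m[:,:190]=0;m[:,300:]=0
    print(lo,m.sum(),P[m][::max(1,m.sum()//25)].round(3).tolist())
m=(P[...,2]>.13)&(P[...,2]<.22);m[:225]=0;m[285:]=0;m[:,:370]=0;m[:,440:]=0
print('bail',P[m].round(3).tolist()[:60])
cv2.imwrite('pics/z.png',np.hstack([cv2.resize(t['im'][225:290,365:475],None,fx=3.6,fy=3.6,interpolation=2),cv2.resize(t['im'][150:285,195:300],None,fx=3.6,fy=3.6,interpolation=2)[:234]]) )
E
```

```text
top pan_tab 0.59 [256.7, 407.0] 1356 [ 0.497 -0.206  0.009] [ 0.424 -0.285 -0.008] [ 0.573 -0.124  0.207]
top pan_tab 0.46 [195.0, 423.1] 560 [ 0.685 -0.256  0.122] [ 0.66  -0.296  0.002] [ 0.725 -0.229  0.134]
top pan_floor 0.79 [251.6, 405.8] 1269 [ 0.497 -0.206  0.009] [ 0.424 -0.283 -0.008] [ 0.573 -0.124  0.207]
top jar_mid 0.89 [258.4, 404.8] 331 [ 0.482 -0.186  0.09 ] [ 0.457 -0.22   0.007] [ 0.518 -0.159  0.142]
top jar_mid 0.65 [300.8, 394.6] 384 [ 0.356 -0.152  0.087] [ 0.326 -0.199 -0.004] [ 0.391 -0.123  0.097]
top jar_mid 0.57 [255.0, 454.9] 410 [ 0.495 -0.357  0.086] [ 0.468 -0.395 -0.002] [ 0.525 -0.333  0.097]
top scale 0.72 [194.5, 241.5] 3347 [0.662 0.283 0.231] [ 0.506  0.207 -0.003] [0.859 0.423 0.465]
top tip_rest 0.88 [196.8, 243.5] 3510 [0.663 0.286 0.222] [ 0.509  0.207 -0.009] [0.86  0.476 0.465]
scene pan_floor 0.81 [265.0, 385.2] 578 [ 0.493 -0.198  0.02 ] [ 0.38  -0.475 -0.   ] [ 0.704 -0.125  0.202]
scene jar_mid 0.92 [285.5, 400.7] 769 [ 0.349 -0.136  0.054] [ 0.326 -0.335 -0.005] [ 0.489 -0.118  0.094]
scene jar_mid 0.78 [284.5, 350.5] 746 [ 0.451 -0.03
[... 2493 characters left out ...]
97, -0.211, 0.199], [0.497, -0.213, 0.202], [0.497, -0.217, 0.196], [0.5, -0.187, 0.165], [0.497, -0.188, 0.181], [0.496, -0.188, 0.194], [0.494, -0.189, 0.205], [0.495, -0.193, 0.198], [0.495, -0.196, 0.2], [0.495, -0.2, 0.194], [0.495, -0.202, 0.196], [0.495, -0.205, 0.198], [0.494, -0.208, 0.199], [0.494, -0.21, 0.201], [0.494, -0.213, 0.2], [0.495, -0.217, 0.193], [0.497, -0.188, 0.161], [0.494, -0.187, 0.186], [0.493, -0.188, 0.195], [0.492, -0.191, 0.196], [0.492, -0.193, 0.197], [0.492, -0.196, 0.2], [0.491, -0.201, 0.201], [0.492, -0.205, 0.195], [0.491, -0.207, 0.198], [0.491, -0.21, 0.2], [0.492, -0.214, 0.195], [0.498, -0.18, 0.135], [0.499, -0.183, 0.131], [0.498, -0.186, 0.136]]
```

```bash
cat >> h.py <<'E'
from scipy.spatial.transform import Rotation as R
def down(yaw):
    c,s=np.cos(np.radians(yaw)),np.sin(np.radians(yaw))
    return np.array([[c,s,0],[s,-c,0],[0,0,-1.]])
def plan(p1,R1,grip,v=.03,w=6,start=None,n=None,pr=True):
    """rows to straight-line from current (or start) pose to p1,R1, max v m and w deg per row"""
    if start is None:
        s=env.sense();start=(np.array(s['ee_pos']),np.array(s['orientation']))
    p,Q=np.array(start[0]),np.array(start[1]);p1=np.array(p1)
    rv=R.from_matrix(Q.T@R1).as_rotvec();ang=np.degrees(np.linalg.norm(rv))
    n=n or int(max(1,np.ceil(np.linalg.norm(p1-p)/v),np.ceil(ang/w)))
    rows=[]
    for k in range(n):
        D=(R.from_matrix(Q.T@R1).as_rotvec())/(n-k); d=Q.T@(p1-p)/(n-k)
        r=np.round(np.r_[np.degrees(D)/90,d/.3],3);rows.append([float(x) for x in r]+[grip])
        p=p+Q@(r[3:]*.3);Q=Q@R.from_rotvec(np.radians(r[:3]*90)).as_matrix()
    if pr:
        for r in rows:print(r,end=',\n')
    return rows,(p,Q)
E
python3 - <<'E'
from h import *
t=np.load('top.npz');P=t['P']
m=(P[...,2]>.185)&(P[...,2]<.215);m[:225]=0;m[285:]=0;m[:,:370]=0;m[:,440:]=0
print('tab',cv2.minAreaRect(P[m][:,:2].astype(np.float32)))
m=(P[...,2]>.04)&(P[...,2]<.16)&(np.hypot(P[...,0]-.4975,P[...,1]+.204)<.09);m&=abs(P[...,1]+.204)>.025
for q in P[m]:
  if q[2]>.1 or abs(q[1]+.204)>.05: print(q.round(3),end=' ')
s=np.load('scene.npz')['P']
m=(s[...,2]>.1)&(s[...,2]<.21)&(np.hypot(s[...,0]-.4975,s[...,1]+.204)<.09)
print('\nscene',s[m].round(3).tolist()[::3])
for Q in(P,s):
  m=(Q[...,2]>.255)&(Q[...,2]<.31)&(Q[...,0]<.63)&(Q[...,0]>.4)&(abs(Q[...,1]-.34)<.06);print(Q[m].round(3).tolist()[::4])
plan([.475,-.205,.36],down(176),100)
E
```

```text
tab ((0.4963501989841461, -0.20211702585220337), (0.030696380883455276, 0.015359710901975632), 86.08670806884766)
[ 0.501 -0.17   0.118] [ 0.5   -0.172  0.125] [ 0.5   -0.175  0.126] [ 0.5   -0.178  0.125] [ 0.497 -0.229  0.129] [ 0.499 -0.234  0.117] [ 0.499 -0.237  0.117] [ 0.501 -0.154  0.1  ] [ 0.5   -0.16   0.104] [ 0.499 -0.162  0.109] [ 0.498 -0.164  0.115] [ 0.497 -0.167  0.121] [ 0.497 -0.17   0.12 ] [ 0.497 -0.173  0.122] [ 0.497 -0.175  0.124] [ 0.496 -0.178  0.126] [ 0.495 -0.229  0.127] [ 0.496 -0.234  0.117] [ 0.495 -0.237  0.121] [ 0.496 -0.24   0.118] [ 0.497 -0.245  0.107] [ 0.498 -0.254  0.093] [ 0.501 -0.138  0.082] [ 0.5   -0.141  0.084] [ 0.5   -0.144  0.085] [ 0.5   -0.146  0.087] [ 0.498 -0.148  0.096] [ 0.498 -0.151  0.096] [ 0.497 -0.153  0.104] [ 0.497 -0.157  0.103] [ 0.497 -0.16   0.103] [ 0.496 -0.162  0.107] [ 0.494 -0.246  0.102] [ 0.496 -0.258  0.09 ] [ 0.496 -0.262  0.084] [ 0.497 -0.266  0.079] [ 0.501 -0.131  0.055] [ 0.499 -0.133  0.07 ] [ 0.498 -0.135  0.075] [ 0.498 -0.138  0.079] [ 0.498 -0.141  0.079] [ 0.497 -0.143  0.087] [ 0.496 -0.146  0.08
[... 3989 characters left out ...]
43, 0.041, -0.015, 100],
[-0.0, 0.0, -0.065, 0.039, 0.045, -0.016, 100],
[-0.0, 0.0, -0.065, 0.034, 0.049, -0.015, 100],
[-0.0, 0.0, -0.065, 0.029, 0.052, -0.016, 100],
[-0.0, 0.0, -0.064, 0.024, 0.054, -0.015, 100],
[-0.0, 0.0, -0.065, 0.018, 0.056, -0.016, 100],
[-0.0, 0.0, -0.064, 0.012, 0.058, -0.015, 100],
[-0.0, 0.0, -0.065, 0.006, 0.059, -0.016, 100],
[-0.0, 0.0, -0.064, 0.0, 0.059, -0.015, 100],
[-0.0, 0.0, -0.065, -0.006, 0.059, -0.016, 100],
[-0.0, 0.0, -0.064, -0.012, 0.058, -0.015, 100],
[-0.0, 0.0, -0.065, -0.017, 0.057, -0.016, 100],
[-0.0, 0.0, -0.064, -0.023, 0.055, -0.015, 100],
[-0.0, 0.0, -0.065, -0.029, 0.052, -0.016, 100],
[-0.0, 0.0, -0.064, -0.033, 0.049, -0.015, 100],
```

Emit:
play_rows:
  steps:
    - [[0,0,-0.065,0.05,-0.032,-0.015,100],[0,0,-0.065,0.053,-0.027,-0.015,100],[0,0,-0.065,0.055,-0.021,-0.015,100],[0,0,-0.065,0.057,-0.016,-0.015,100],[0,0,-0.065,0.058,-0.01,-0.015,100],[0,0,-0.065,0.059,-0.004,-0.015,100],[0,0,-0.065,0.059,0.002,-0.015,100],[0,0,-0.065,0.059,0.008,-0.015,100],[0,0,-0.065,0.058,0.014,-0.016,100],[0,0,-0.065,0.056,0.02,-0.015,100],[0,0,-0.065,0.053,0.026,-0.016,100],[0,0,-0.065,0.051,0.031,-0.015,100]]

```text
time: 1.7
ee_pos: [0.2762, -0.4076, 0.286]
orientation: [[0.119, 0.993, 0.0], [0.993, -0.119, -0.0], [-0.0, 0.0, -1.0]]
wrist_force: [0.6, -0.3, -0.9]
width: 0.0912
```

Emit:
play_rows:
  steps:
    - [[0,0,-0.065,0.047,0.036,-0.016,100],[0,0,-0.065,0.043,0.041,-0.015,100],[0,0,-0.065,0.039,0.045,-0.016,100],[0,0,-0.065,0.034,0.049,-0.015,100],[0,0,-0.065,0.029,0.052,-0.016,100],[0,0,-0.064,0.024,0.054,-0.015,100],[0,0,-0.065,0.018,0.056,-0.016,100],[0,0,-0.064,0.012,0.058,-0.015,100],[0,0,-0.065,0.006,0.059,-0.016,100],[0,0,-0.064,0,0.059,-0.015,100],[0,0,-0.065,-0.006,0.059,-0.016,100],[0,0,-0.064,-0.012,0.058,-0.015,100]]

```text
time: 2.7
ee_pos: [0.4258, -0.2555, 0.3417]
orientation: [[-0.891, 0.453, 0.0], [0.453, 0.891, -0.0], [-0.0, -0.0, -1.0]]
wrist_force: [0.1, -0.1, -0.0]
width: 0.0911
```

Emit:
play_rows:
  steps:
    - [[0,0,-0.065,-0.017,0.057,-0.016,100],[0,0,-0.064,-0.023,0.055,-0.015,100],[0,0,-0.065,-0.029,0.052,-0.016,100],[0,0,-0.064,-0.033,0.049,-0.015,100],[0,0,0,0,0,0,100],[0,0,0,0,0,0,100],[0,0,0,0,0,0,100]]

```text
time: 3.28
ee_pos: [0.4744, -0.2053, 0.3597]
orientation: [[-0.997, 0.072, -0.001], [0.072, 0.997, -0.0], [0.001, -0.0, -1.0]]
wrist_force: [0.5, -0.2, 1.0]
width: 0.091
```

```bash
python3 - <<'E'
from h import *
s=env.sense();print(s['time'],s['ee_pos'].round(4) if hasattr(s['ee_pos'],'round') else s['ee_pos'],s['joint_pos'],np.array(s['orientation']).round(3).tolist())
i=camera_info('wrist');im,d=capture('wrist');P=cloud('wrist',d,i)
np.savez('w1.npz',im=im,d=d,P=P)
cv2.imwrite('pics/w1.png',im)
m=(P[...,2]>.19)&(P[...,2]<.21)&(np.hypot(P[...,0]-.497,P[...,1]+.202)<.05);Q=P[m]
print('tab',m.sum(),cv2.minAreaRect(Q[:,:2].astype(np.float32)),np.median(Q,0))
m=(P[...,2]>.04)&(P[...,2]<.125)&(np.hypot(P[...,0]-.497,P[...,1]+.204)<.1)&(abs(P[...,1]+.202)>.045)&(abs(P[...,0]-.497)<.02);Q=P[m]
print('bail',m.sum(),np.polyfit(Q[:,1],Q[:,0],1))
m=(P[...,2]>.08)&(P[...,2]<.105)&(np.hypot(P[...,0]-.497,P[...,1]+.202)<.065);Q=P[m];print('jar',m.sum(),np.median(Q,0),cv2.minEnclosingCircle(Q[:,:2].astype(np.float32)))
E
```

```text
3.2833 [ 0.4744 -0.2053  0.3597] [-2.46492198e+01  9.89214357e+00  8.28301466e+01 -4.16524108e-02
  8.73167401e+01 -1.10520354e+02] [[-0.997, 0.072, -0.001], [0.072, 0.997, -0.0], [0.001, -0.0, -1.0]]
tab 766 ((0.5001431107521057, -0.2041679471731186), (0.029624028131365776, 0.018375113606452942), 85.20403289794922) [ 0.49848622 -0.20417291  0.19700899]
bail 252 [0.02357634 0.50447269]
jar 2788 [ 0.48767121 -0.1930949   0.08895513] ((0.5011425018310547, -0.20357190072536469), 0.062309641391038895)
```

View pics/w1.png

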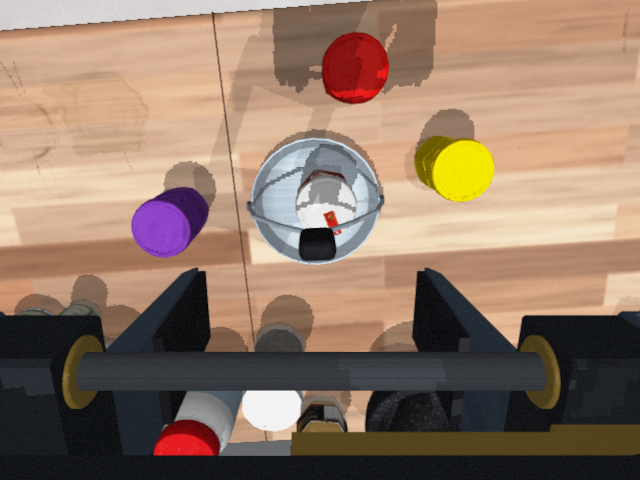

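```bash
python3 - <<'E'
from h import *
_,e=plan([.499,-.2035,.24],down(175.5),100,v=.025)
plan([.499,-.2035,.179],down(175.5),100,v=.012,start=e)
E
```

```text
[-0.0, -0.0, 0.001, -0.016, 0.003, 0.08, 100],
[-0.0, -0.0, 0.001, -0.017, 0.002, 0.08, 100],
[-0.0, -0.0, 0.001, -0.016, 0.003, 0.08, 100],
[-0.0, -0.0, 0.001, -0.017, 0.002, 0.079, 100],
[-0.0, -0.001, 0.0, -0.016, 0.003, 0.08, 100],
[-0.0, 0.0, 0.0, 0.0, -0.0, 0.034, 100],
[-0.0, 0.0, 0.0, 0.0, -0.0, 0.034, 100],
[-0.0, 0.0, 0.0, 0.0, -0.0, 0.034, 100],
[-0.0, 0.0, 0.0, 0.0, -0.0, 0.034, 100],
[-0.0, 0.0, 0.0, 0.0, -0.0, 0.034, 100],
[-0.0, 0.0, 0.0, 0.0, -0.0, 0.033, 100],
```

The wrist view shows the black tab at (318,243), dish centre near (316,200) and the jar at (325,195), with a clear way down between the fingers.

Emit:
play_rows:
  steps:
    - [[0,0,0.001,-0.016,0.003,0.08,100],[0,0,0.001,-0.017,0.002,0.08,100],[0,0,0.001,-0.016,0.003,0.08,100],[0,0,0.001,-0.017,0.002,0.08,100],[0,0,0,-0.016,0.003,0.08,100],[0,0,0,0,0,0.034,100],[0,0,0,0,0,0.034,100],[0,0,0,0,0,0.034,100],[0,0,0,0,0,0.034,100],[0,0,0,0,0,0.034,100],[0,0,0,0,0,0.033,100],[0,0,0,0,0,0,100]]

```text
time: 4.33
ee_pos: [0.4987, -0.2025, 0.1771]
orientation: [[-0.997, 0.077, -0.003], [0.077, 0.997, 0.001], [0.003, 0.001, -1.0]]
wrist_force: [-1.0, 0.5, 0.2]
width: 0.0912
```

Emit:
play_rows:
  steps:
    - [[0,0,0,0,0,0,70],[0,0,0,0,0,0,50],[0,0,0,0,0,0,40],[0,0,0,0,0,0,36],[0,0,0,0,0,0,32],[0,0,0,0,0,0,25],[0,0,0,0,0,0,20],[0,0,0,0,0,0,20],[0,0,0,0,0,0,20]]
  newtons: 30

```text
time: 5.08
ee_pos: [0.4997, -0.2029, 0.1791]
orientation: [[-0.997, 0.077, 0.0], [0.077, 0.997, -0.0], [-0.0, -0.0, -1.0]]
wrist_force: [-0.5, -0.4, -0.1]
width: 0.034
```

```bash
python3 - <<'E'
from h import *
s=env.sense()
for k in('time','ee_pos','wrist_force','torque','width'):print(k,np.round(s[k],4))
E
```

```text
time 5.0833
ee_pos [ 0.4997 -0.2029  0.1791]
wrist_force [-0.5185 -0.3625 -0.1157]
torque [ 0.1788 -0.166   0.0414]
width 0.034
```

Emit:
play_rows:
  steps:
    - [[0,0,0,0,0,0,20],[0,0,0,0,0,0,20],[0,0,0,0,0,0,15],[0,0,0,0,0,0,15],[0,0,0,0,0,0,15],[0,0,0,0,0,0,15]]

```text
time: 5.58
ee_pos: [0.4998, -0.2027, 0.179]
orientation: [[-0.997, 0.077, 0.0], [0.077, 0.997, 0.0], [-0.0, 0.0, -1.0]]
wrist_force: [0.9, 1.8, -0.9]
width: 0.0302
```

```bash
python3 - <<'E'
from h import *
s=env.sense()
for k in('time','ee_pos','wrist_force','torque','width'):print(k,np.round(s[k],4))
E
```

```text
time 5.5833
ee_pos [ 0.4998 -0.2027  0.179 ]
wrist_force [ 0.899   1.7975 -0.9459]
torque [ 0.3618 -0.2979 -0.0175]
width 0.0302
```

Gripped at 30 mm. Lift gently.

Emit:
play_rows:
  steps:
    - [[0,0,0,0,0,-0.003,15],[0,0,0,0,0,-0.006,15],[0,0,0,0,0,-0.01,15],[0,0,0,0,0,-0.015,15],[0,0,0,0,0,-0.02,15],[0,0,0,0,0,-0.02,15],[0,0,0,0,0,-0.02,15],[0,0,0,0,0,-0.015,15],[0,0,0,0,0,-0.01,15],[0,0,0,0,0,-0.005,15],[0,0,0,0,0,0,15],[0,0,0,0,0,0,15]]

```text
time: 6.58
ee_pos: [0.4996, -0.2028, 0.2161]
orientation: [[-0.997, 0.077, -0.0], [0.077, 0.997, 0.0], [0.0, 0.0, -1.0]]
wrist_force: [-0.4, -0.6, -7.4]
width: 0.0306
```

```bash
cat > st.py <<'E'
from h import *
import sys
# average several sense readings; each camera call advances 0.05 s
F=[];T=[]
for k in range(int(sys.argv[1]) if len(sys.argv)>1 else 6):
    capture('wrist') if k else None
    s=env.sense();F.append(s['wrist_force']);T.append(s['torque'])
print('t',s['time'],'p',np.round(s['ee_pos'],4),'w',round(float(s['width']),4))
print('F',np.mean(F,0).round(2),np.std(F,0).round(2),'T',np.mean(T,0).round(3),np.std(T,0).round(3))
E
python3 st.py 8;python3 - <<'E'
from h import *
i=camera_info('wrist');im,d=capture('wrist');P=cloud('wrist',d,i);np.savez('w2.npz',P=P,im=im);cv2.imwrite('pics/w2.png',im)
E
```

```text
t 6.9333 p [ 0.4997 -0.2029  0.2161] w 0.0303
F [ 0.3  -0.16 -6.9 ] [0.45 0.58 0.52] T [ 0.041 -0.179 -0.017] [0.043 0.033 0.04 ]
```

View pics/w2.png

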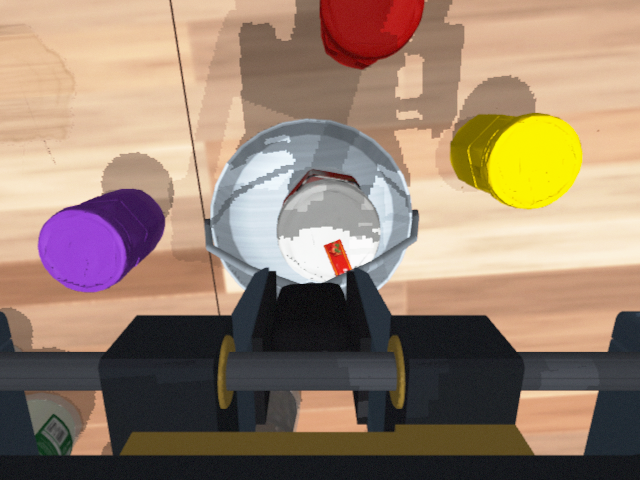

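Pan is off the table, level, jar standing (lid ~ (330,225)). Compute the jar's offset for the hanging tilt.

```bash
python3 - <<'E'
from h import *
from scipy.optimize import least_squares
P=np.load('w2.npz')['P'];t0=np.array([.4997,-.2029]);dz=.037
def fit(Q,r=None):
    f=lambda a:np.hypot(Q[:,0]-a[0],Q[:,1]-a[1])-(r or a[2])
    return least_squares(f,[*t0,r or .07],loss='soft_l1',f_scale=.002).x
rr=np.hypot(*(P[...,:2]-t0).transpose(2,0,1))
m=(abs(P[...,2]-dz-.024)<.005)&(rr>.06)&(rr<.095);Q=P[m]
print('rim',m.sum(),fit(Q),np.median(Q[:,2]))
m=(P[...,2]>dz+.078)&(P[...,2]<dz+.1)&(rr<.065);Q=P[m]
print('lid n',m.sum(),Q.min(0),Q.max(0),np.median(Q,0),np.percentile(Q,[2,98],axis=0).round(4))
# plane of rim tilt / lid tilt
A=np.c_[Q[:,:2]-t0,np.ones(len(Q))];print('lid plane',np.linalg.lstsq(A,Q[:,2],rcond=None)[0])
E
python3 st.py 3
```

```text
rim 3113 [ 0.50059762 -0.2047734   0.07390821] 0.059191372786761454
lid n 8572 [ 0.45836523 -0.2674848   0.11504798] [ 0.52101806 -0.14087519  0.13694106] [ 0.48850804 -0.19397407  0.12594529] [[ 0.4605 -0.2495  0.1185]
 [ 0.5159 -0.1565  0.1282]]
lid plane [0.02617495 0.00145226 0.12607465]
t 7.0833 p [ 0.4997 -0.2029  0.2162] w 0.0299
F [ 0.06  0.59 -6.75] [0.06 0.03 0.27] T [ 0.006 -0.178 -0.001] [0.016 0.011 0.017]
```

```bash
python3 - <<'E'
from h import *
from scipy.optimize import least_squares
dz=.037;t0=np.array([.4997,-.2029])
def fit(Q,r):
    return least_squares(lambda a:np.hypot(Q[:,0]-a[0],Q[:,1]-a[1])-r,t0,loss='soft_l1',f_scale=.001).x.round(4)
def ana(P,nm):
    rr=np.hypot(*(P[...,:2]-t0).transpose(2,0,1))
    # outer rim edge: outermost radius per bearing, from points of dish height
    m=(P[...,2]>dz+.012)&(P[...,2]<dz+.03)&(rr<.09)&(rr>.05);Q=P[m]
    a=np.degrees(np.arctan2(*(Q[:,:2]-t0).T[::-1]));b=(a//6).astype(int)
    E=np.array([Q[b==k][np.argmax(np.hypot(*(Q[b==k][:,:2]-t0).T))] for k in np.unique(b) if (b==k).sum()>3])
    print(nm,'rim',len(E),fit(E,.077),fit(E,.075))
    m=(P[...,2]>dz+.082)&(P[...,2]<dz+.096)&(rr<.05)
    n,l,st,_=cv2.connectedComponentsWithStats(cv2.morphologyEx(m.astype(np.uint8),cv2.MORPH_OPEN,np.ones((5,5) if nm=='wrist' else (3,3))))
    k=1+np.argmax(st[1:,4]);Q=P[l==k];c=np.median(Q[:,:2],0)
    a=np.degrees(np.arctan2(*(Q[:,:2]-c).T[::-1]));b=(a//10).astype(int)
    E=np.array([Q[b==k][np.argmax(np.hypot(*(Q[b==k][:,:2]-c).T))] for k in np.unique(b)])
    print(nm,'lid',len(Q),'fit r32',fit(E,.032),'r30',fit(E,.03),'med',c.round(4),Q.min(0).round(4),Q.max(0).round(4))
    q=Q;A=np.c_[q[:,:2]-c,np.ones(len(q))];print('  plane',np.linalg.lstsq(A,q[:,2],rcond=None)[0].round(4))
    m=(P[...,2]>dz+.03)&(P[...,2]<dz+.075)&(rr<.06)&(abs(P[...,0]-.5)<.06);Q=P[m]
    if len(Q)>30:print('  side',len(Q),fit(Q,.032))
ana(np.load('w2.npz')['P'],'wrist')
for c in('top','scene'):
    im,d=capture(c);P=cloud(c,d);np.savez(c+'2.npz',P=P,im=im);ana(P,c)
# unlifted check of plane tilt
P=np.load('w1.npz')['P'];m=(P[...,2]>.082)&(P[...,2]<.096)&(np.hypot(P[...,0]-.489,P[...,1]+.194)<.027);Q=P[m];A=np.c_[Q[:,:2]-[.489,-.194],np.ones(len(Q))];print(m.sum(),np.linalg.lstsq(A,Q[:,2],rcond=None)[0])
E
```

```text
wrist rim 49 [ 0.5012 -0.2047] [ 0.4994 -0.2046]
wrist lid 8010 fit r32 [ 0.49   -0.1935] r30 [ 0.4891 -0.1939] med [ 0.4878 -0.194 ] [ 0.4588 -0.2248  0.119 ] [ 0.5202 -0.1617  0.1287]
  plane [0.0111 0.0023 0.1259]
  side 480 [ 0.4932 -0.193 ]
top rim 20 [ 0.5    -0.2036] [ 0.4974 -0.2029]
top lid 20 fit r32 [ 0.4899 -0.1964] r30 [ 0.4893 -0.1945] med [ 0.4812 -0.1664] [ 0.4751 -0.1712  0.1212] [ 0.488  -0.1612  0.1316]
  plane [0.0974 0.0104 0.1263]
scene rim 38 [ 0.5004 -0.2012] [ 0.5    -0.2009]
scene lid 185 fit r32 [ 0.49   -0.1894] r30 [ 0.4895 -0.1888] med [ 0.4862 -0.1859] [ 0.4585 -0.2207  0.1194] [ 0.5215 -0.1581  0.1312]
  plane [ 0.0131 -0.0393  0.1262]
  side 276 [ 0.4611 -0.148 ]
2017 [-0.00370442  0.00025974  0.08889994]
```

```bash
python3 - <<'E'
from h import *
for n in('top','top2','scene','scene2'):
    P=np.load(n+'.npz')['P']
    m=(P[...,2]>.27)&(P[...,2]<.305)&(P[...,0]<.625)&(P[...,0]>.48)&(abs(P[...,1]-.335)<.05);Q=P[m]
    S=Q[Q[:,0]>.535]
    l=cv2.fitLine(S[:,:2].astype(np.float32),cv2.DIST_HUBER,0,.01,.01).ravel()
    print(n,len(S),'ang',np.degrees(np.arctan2(l[1],l[0])).round(2),'y at x=.6,.52',[(l[3]+(x-l[2])*l[1]/l[0]).round(4) for x in(.6,.52)],'z',np.median(S[:,2]).round(4),'tip xmin',np.sort(Q[:,0])[:4].round(4),'lowest',Q[Q[:,0]<.535][np.argsort(Q[Q[:,0]<.535][:,2])[:4]].round(4).tolist())
    m=(abs(P[...,2]-.016)<.006)&(abs(P[...,0]-.68)<.12)&(abs(P[...,1]-.296)<.12)
    m=cv2.morphologyEx(m.astype(np.uint8),cv2.MORPH_OPEN,np.ones((3,3)))
    nn,lab,st,_=cv2.connectedComponentsWithStats(m);k=1+np.argmax(st[1:,4])
    print('  plate',cv2.minAreaRect(P[lab==k][:,:2].astype(np.float32)))
    m=(P[...,2]>.05)&(P[...,2]<.26)&(abs(P[...,0]-.68)<.06)&(abs(P[...,1]-.296)<.06)
    print('  col',m.sum(),cv2.minAreaRect(P[m][:,:2].astype(np.float32)))
im=np.load('top2.npz')['im'];cv2.imwrite('pics/rod.png',np.hstack([cv2.resize(im[180:260,200:290],None,fx=4.4,fy=4.4,interpolation=2),cv2.resize(np.load('scene2.npz')['im'][205:285,180:270],None,fx=4.4,fy=4.4,interpolation=2)]))
E
```

```text
top 100 ang -16.71 y at x=.6,.52 [np.float32(0.3202), np.float32(0.3443)] z 0.2909 tip xmin [0.5025 0.5029 0.5035 0.5061] lowest [[0.523, 0.3428, 0.2774], [0.5258, 0.3428, 0.2774], [0.5283, 0.3399, 0.2784], [0.5226, 0.3396, 0.2792]]
  plate ((0.6815857291221619, 0.2950003445148468), (0.1468377262353897, 0.14903800189495087), 73.45103454589844)
  col 445 ((0.6646209955215454, 0.28876516222953796), (0.03836410492658615, 0.07463299483060837), 21.891496658325195)
top2 102 ang -17.39 y at x=.6,.52 [np.float32(0.3198), np.float32(0.3449)] z 0.2906 tip xmin [0.5033 0.5034 0.5034 0.506 ] lowest [[0.526, 0.3405, 0.2757], [0.5228, 0.3399, 0.2779], [0.5198, 0.3421, 0.2802], [0.5278, 0.3417, 0.2821]]
  plate ((0.6544165015220642, 0.2871873378753662), (0.10778304189443588, 0.1688515692949295), 17.077800750732422)
  col 444 ((0.6654922366142273, 0.2884594798088074), (0.03775117173790932, 0.07376385480165482), 22.863525390625)
scene 74 ang -16.08 y at x=.6,.52 [np.float32(0.3258), np.float32(0.3488)] z 0.2899 tip xmin [0.504  0.5044 0.5046 0.5051] lowest [[0.5284, 0.3488, 0.2743], [0.5224, 0.3449, 0.2751], [0.5224, 0.3478, 0.276], [0.5286, 0.3486, 0.2767]]
  plate ((0.6844255924224854, 0.29808512330055237), (0.15208685398101807, 0.15843188762664795), 72.39118957519531)
  col 2031 ((0.6721494793891907, 0.31192487478256226), (0.07594411075115204, 0.0467374362051487), 41.699012756347656)
scene2 75 ang -17.3 y at x=.6,.52 [np.float32(0.3245), np.float32(0.3494)] z 0.2896 tip xmin [0.5031 0.5043 0.5051 0.506 ] lowest [[0.5268, 0.3472, 0.2743], [0.5242, 0.3464, 0.2749], [0.5204, 0.3464, 0.2762], [0.525, 0.3514, 0.2762]]
  plate ((0.684364914894104, 0.29788661003112793), (0.15125906467437744, 0.15654422342777252), 73.30937957763672)
  col 2025 ((0.6726865768432617, 0.31201642751693726), (0.07662354409694672, 0.045404572039842606), 40.359962463378906)
```

View pics/rod.png

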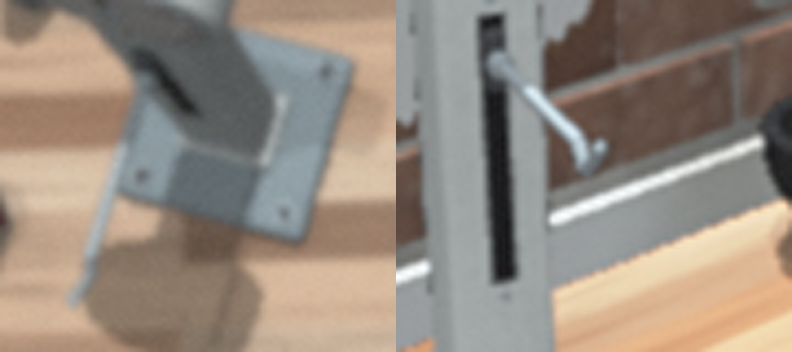

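Rod crop: arm slants down-left with upturned tip (left panel ~(75,300)), notch just before it. Yaw ≈ -17°, notch ≈ (0.5245, 0.345, 0.275).

```bash
cat >> h.py <<'E'
from scipy.spatial.transform import Slerp
def splan(p1,R1,grip,n,start=None,pr=True):
    """smooth (cosine) straight move in n rows"""
    if start is None:
        s=env.sense();start=(np.array(s['ee_pos']),np.array(s['orientation']))
    p0,Q0=map(np.array,start);p,Q=p0,Q0
    S=Slerp([0,1],R.from_matrix([Q0,R1]));out=[]
    for k in range(1,n+1):
        f=(1-np.cos(np.pi*k/n))/2
        d=Q.T@(p0+f*(np.array(p1)-p0)-p);D=R.from_matrix(Q.T@S(f).as_matrix()).as_rotvec()
        r=np.round(np.r_[np.degrees(D)/90,d/.3],3)+0.;out.append([float(x) for x in r]+[grip])
        p=p+Q@(r[3:]*.3);Q=Q@R.from_rotvec(np.radians(r[:3]*90)).as_matrix()
    if pr:
        for r in out:print(r,end=',')
        print('\nend',p.round(4))
    return out,(p,Q)
RT=R.from_rotvec([-.090,-.0395,0]).as_matrix()@down(163)
E
python3 - <<'E'
from h import *
P=np.load('top.npz')['P']
for c in((228,189),(268,193)):
    Q=P[c[0]-14:c[0]+14,c[1]-14:c[1]+14].reshape(-1,3);Q=Q[(Q[:,2]>.08)&(Q[:,2]<.1)];print('jar',Q.mean(0),Q.min(0),Q.max(0))
s=env.sense();R0=np.array(s['orientation']);p0=np.array(s['ee_pos'])
_,e=splan(p0+[0,0,.145],R0,15,12)
_,e=splan([.4655,.365,.353],RT,15,48,start=e)
E
```

```text
jar [0.61518815 0.49835816 0.0872912 ] [0.58403612 0.46707522 0.0801804 ] [0.6470451  0.53097126 0.09650901]
jar [0.47730979 0.4820616  0.08765175] [0.44615787 0.45189245 0.08020575] [0.50716932 0.51315296 0.09593949]
[0.0, 0.0, 0.0, 0.0, 0.0, -0.008, 15],[0.0, 0.0, 0.0, 0.0, 0.0, -0.024, 15],[0.0, 0.0, 0.0, 0.0, 0.0, -0.039, 15],[0.0, 0.0, 0.0, 0.0, 0.0, -0.05, 15],[0.0, 0.0, 0.0, 0.0, 0.0, -0.058, 15],[0.0, 0.0, 0.0, 0.0, 0.0, -0.063, 15],[0.0, 0.0, 0.0, 0.0, 0.0, -0.062, 15],[0.0, 0.0, 0.0, 0.0, 0.0, -0.058, 15],[0.0, 0.0, 0.0, 0.0, 0.0, -0.051, 15],[0.0, 0.0, 0.0, 0.0, 0.0, -0.038, 15],[0.0, 0.0, 0.0, 0.0, 0.0, -0.024, 15],[0.0, 0.0, 0.0, 0.0, 0.0, -0.008, 15],
end [ 0.4997 -0.2029  0.3611]
[0.0, 0.0, 0.0, 0.0, 0.002, 0.0, 15],[0.0, 0.0, 0.001, 0.001, 0.006, 0.0, 15],[0.0, 0.0, 0.0, 0.002, 0.01, 0.0, 15],[0.001, -0.001, 0.001, 0.001, 0.014, 0.0, 15],[0.0, 0.0, 0.002, 0.003, 0.018, 0.001, 15],[0.001, 0.0, 0.001, 0.003, 0.021, 0.0, 15],[0.001, -0.001, 0.002, 0.004, 0.026, 0.0, 15],[0.0, 0.0, 0.002, 0.004, 0.029, 0.001, 15],[0.001, -0.001, 0.003, 0.005, 0.032, 0.0, 15],[0.001, -0.00
[... 1147 characters left out ...]
4, 0.015, 0.048, -0.003, 15],[0.001, -0.001, 0.003, 0.015, 0.045, -0.003, 15],[0.001, -0.001, 0.003, 0.014, 0.043, -0.002, 15],[0.001, -0.001, 0.004, 0.014, 0.04, -0.003, 15],[0.001, -0.001, 0.003, 0.012, 0.037, -0.003, 15],[0.001, 0.0, 0.002, 0.012, 0.034, -0.002, 15],[0.001, -0.001, 0.003, 0.011, 0.031, -0.002, 15],[0.001, -0.001, 0.002, 0.01, 0.028, -0.002, 15],[0.001, 0.0, 0.002, 0.009, 0.024, -0.002, 15],[0.0, 0.0, 0.001, 0.007, 0.02, -0.002, 15],[0.001, -0.001, 0.002, 0.006, 0.017, -0.001, 15],[0.0, 0.0, 0.001, 0.005, 0.013, -0.001, 15],[0.0, 0.0, 0.0, 0.003, 0.01, -0.001, 15],[0.001, 0.0, 0.001, 0.003, 0.006, -0.001, 15],[0.0, 0.0, 0.0, 0.0, 0.001, 0.0, 15],
end [0.4655 0.3649 0.3531]
```

Emit:
play_rows:
  steps:
    - [[0,0,0,0,0,-0.008,15],[0,0,0,0,0,-0.024,15],[0,0,0,0,0,-0.039,15],[0,0,0,0,0,-0.05,15],[0,0,0,0,0,-0.058,15],[0,0,0,0,0,-0.063,15],[0,0,0,0,0,-0.062,15],[0,0,0,0,0,-0.058,15],[0,0,0,0,0,-0.051,15],[0,0,0,0,0,-0.038,15],[0,0,0,0,0,-0.024,15],[0,0,0,0,0,-0.008,15]]

```text
time: 8.18
ee_pos: [0.5001, -0.203, 0.363]
orientation: [[-0.997, 0.077, 0.003], [0.077, 0.997, -0.001], [-0.003, -0.001, -1.0]]
wrist_force: [0.3, -1.0, -7.5]
width: 0.0303
```

Emit:
play_rows:
  steps:
    - [[0,0,0,0,0.002,0,15],[0,0,0.001,0.001,0.006,0,15],[0,0,0,0.002,0.01,0,15],[0.001,-0.001,0.001,0.001,0.014,0,15],[0,0,0.002,0.003,0.018,0.001,15],[0.001,0,0.001,0.003,0.021,0,15],[0.001,-0.001,0.002,0.004,0.026,0,15],[0,0,0.002,0.004,0.029,0.001,15],[0.001,-0.001,0.003,0.005,0.032,0,15],[0.001,-0.001,0.002,0.006,0.036,0,15],[0.001,0,0.003,0.006,0.039,0,15],[0.002,-0.001,0.003,0.007,0.042,0,15]]

```text
time: 9.18
ee_pos: [0.4945, -0.1183, 0.3602]
orientation: [[-0.994, 0.108, 0.007], [0.108, 0.994, -0.013], [-0.008, -0.013, -1.0]]
wrist_force: [0.1, 0.1, -6.9]
width: 0.03
```

Emit:
play_rows:
  steps:
    - [[0.001,-0.001,0.004,0.007,0.044,0,15],[0.001,-0.001,0.003,0.009,0.047,0,15],[0.001,-0.001,0.004,0.009,0.05,0,15],[0.002,-0.001,0.004,0.009,0.052,0,15],[0.001,-0.001,0.004,0.011,0.054,0,15],[0.002,-0.001,0.004,0.011,0.055,-0.001,15],[0.002,-0.001,0.004,0.012,0.057,-0.001,15],[0.001,-0.001,0.005,0.012,0.058,-0.001,15],[0.002,-0.001,0.004,0.013,0.059,-0.001,15],[0.001,-0.001,0.005,0.014,0.06,-0.001,15],[0.002,-0.002,0.004,0.014,0.06,-0.002,15],[0.002,-0.001,0.005,0.015,0.06,-0.001,15]]

```text
time: 10.18
ee_pos: [0.4818, 0.0828, 0.3571]
orientation: [[-0.982, 0.186, 0.023], [0.185, 0.982, -0.044], [-0.031, -0.039, -0.999]]
wrist_force: [0.8, -0.0, -7.1]
width: 0.0304
```

Emit:
play_rows:
  steps:
    - [[0.002,-0.001,0.005,0.015,0.06,-0.002,15],[0.001,-0.001,0.004,0.016,0.06,-0.003,15],[0.002,-0.001,0.005,0.015,0.059,-0.002,15],[0.002,-0.001,0.004,0.016,0.058,-0.002,15],[0.001,-0.001,0.004,0.016,0.057,-0.003,15],[0.002,-0.001,0.005,0.017,0.056,-0.002,15],[0.001,-0.002,0.004,0.016,0.054,-0.003,15],[0.002,-0.001,0.004,0.016,0.052,-0.003,15],[0.001,-0.001,0.004,0.015,0.051,-0.003,15],[0.002,0,0.004,0.015,0.048,-0.003,15],[0.001,-0.001,0.003,0.015,0.045,-0.003,15],[0.001,-0.001,0.003,0.014,0.043,-0.002,15]]

```text
time: 11.18
ee_pos: [0.4696, 0.2835, 0.3541]
orientation: [[-0.965, 0.261, 0.034], [0.258, 0.963, -0.075], [-0.053, -0.064, -0.997]]
wrist_force: [-0.5, 0.2, -6.2]
width: 0.0306
```

Emit:
play_rows:
  steps:
    - [[0.001,-0.001,0.004,0.014,0.04,-0.003,15],[0.001,-0.001,0.003,0.012,0.037,-0.003,15],[0.001,0,0.002,0.012,0.034,-0.002,15],[0.001,-0.001,0.003,0.011,0.031,-0.002,15],[0.001,-0.001,0.002,0.01,0.028,-0.002,15],[0.001,0,0.002,0.009,0.024,-0.002,15],[0,0,0.001,0.007,0.02,-0.002,15],[0.001,-0.001,0.002,0.006,0.017,-0.001,15],[0,0,0.001,0.005,0.013,-0.001,15],[0,0,0,0.003,0.01,-0.001,15],[0.001,0,0.001,0.003,0.006,-0.001,15],[0,0,0,0,0.001,0,15]]

```text
time: 12.18
ee_pos: [0.4655, 0.3651, 0.353]
orientation: [[-0.955, 0.294, 0.039], [0.29, 0.953, -0.09], [-0.063, -0.075, -0.995]]
wrist_force: [0.2, -0.3, -7.3]
width: 0.0301
```

```bash
python3 st.py 6; python3 - <<'E'
from h import *
for c in('scene','top','wrist'):
    i=camera_info(c);im,d=capture(c);np.savez(c+'3.npz',P=cloud(c,d,i),im=im)
a=np.load('scene3.npz')['im'][140:320,120:300];b=np.load('wrist3.npz')['im']
cv2.imwrite('pics/pre.png',np.hstack([cv2.resize(a,(400,400),interpolation=2),cv2.resize(b,(400,300)).copy() if 0 else cv2.copyMakeBorder(cv2.resize(b,(400,300)),0,100,0,0,0)]))
s=env.sense();print(np.round(s['orientation'],3).tolist(),(R.from_matrix(RT.T@np.array(s['orientation'])).magnitude()*57.3).round(2))
E
```

```text
t 12.4333 p [0.4656 0.3645 0.3532] w 0.0302
F [ 0.15 -0.17 -7.04] [0.33 0.17 0.22] T [ 0.256 -0.069  0.018] [0.019 0.035 0.027]Traceback (most recent call last):
  File "<stdin>", line 6, in <module>
AttributeError: 'float' object has no attribute 'round'
```

View pics/pre.png

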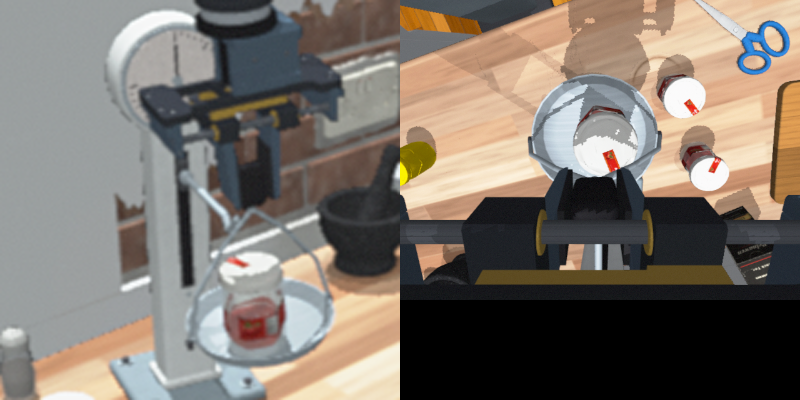

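Pan is before the scale with the jar standing; in the wrist view the rod at (597,255) lines up with the tab at (597,195). Check tilt, then pass over the tip.

```bash
python3 - <<'E'
from h import *
s=env.sense();t0=np.array(s['ee_pos']);print(np.round(s['orientation'],3).tolist(),np.degrees(R.from_matrix(RT.T@np.array(s['orientation'])).as_rotvec()))
for c in('wrist','scene'):
    P=np.load(c+'3.npz')['P'];rr=np.hypot(*(P[...,:2]-t0[:2]).transpose(2,0,1));u=t0[2]-.179
    m=(P[...,2]>u+.072)&(P[...,2]<u+.1)&(rr<.045)
    l=cv2.connectedComponentsWithStats(cv2.morphologyEx(m.astype(np.uint8),cv2.MORPH_OPEN,np.ones((5,5) if c=='wrist' else (2,2))));k=1+np.argmax(l[2][1:,4])
    Q=P[l[1]==k];
    if c=='wrist':
        for _ in range(3):
            q0=Q.mean(0);n=np.linalg.svd(Q-q0,full_matrices=False)[2][2];n*=np.sign(n[2]);Q=Q[abs((Q-q0)@n)<.003]
        print('lid normal',n.round(3),'expected',R.from_rotvec([-.09,-.0515,0]).apply([0,0,1]).round(3))
    print(c,'lid',len(Q),'mid',((Q.min(0)+Q.max(0))/2).round(4),'span',np.ptp(Q,0).round(3),'tcp',t0.round(4))
    m=(P[...,2]>.27)&(P[...,2]<.305)&(P[...,0]<.625)&(P[...,0]>.5)&(abs(P[...,1]-.335)<.05);print('rod',P[m][:,:2].mean(0) if m.any() else None)
RT2=RT
d=np.array([-.956,.292])
_,e=splan([.523,.3476,.353],RT,15,18)
_,e=splan([.523,.3476,.320],RT,15,10,start=e)
E
```

```text
[[-0.955, 0.294, 0.039], [0.29, 0.953, -0.09], [-0.063, -0.075, -0.995]] [0.02831088 0.03351155 0.0203225 ]
lid normal [-0.041  0.088  0.995] expected [-0.051  0.09   0.995]
wrist lid 7880 mid [0.4605 0.368  0.2616] span [0.059 0.062 0.011] tcp [0.4656 0.3647 0.3531]
rod [0.5651188  0.33134572]
scene lid 464 mid [0.1958 0.5529 0.4229] span [1.312 1.107 0.85 ] tcp [0.4656 0.3647 0.3531]
rod [0.55710694 0.33751617]
[0.0, 0.0, 0.0, -0.002, 0.0, 0.0, 15],[0.0, 0.0, 0.0, -0.004, 0.0, 0.0, 15],[0.0, 0.0, 0.0, -0.007, 0.0, 0.001, 15],[0.0, 0.0, 0.0, -0.01, 0.0, 0.001, 15],[0.0, 0.0, 0.0, -0.013, 0.0, 0.0, 15],[0.0, 0.0, 0.0, -0.014, 0.001, 0.001, 15],[0.0, 0.0, 0.0, -0.016, 0.0, 0.001, 15],[0.0, 0.0, 0.0, -0.016, 0.0, 0.001, 15],[0.0, 0.0, 0.0, -0.018, 0.0, 0.002, 15],[0.0, 0.0, 0.0, -0.017, 0.0, 0.001, 15],[0.0, 0.0, 0.0, -0.017, 0.0, 0.001, 15],[0.0, 0.0, 0.0, -0.015, 0.001, 0.001, 15],[0.0, 0.0, 0.0, -0.015, 0.0, 0.001, 15],[0.0, 0.0, 0.0, -0.012, 0.0, 0.0, 15],[0.0, 0.0, 0.0, -0.01, 0.0, 0.001, 15],[0.0, 0.0, 0.0, -0.007, 0.0, 0.001, 15],[0.0, 0.0, 0.0, -0.005, 0.0, 0.0, 15],[0.0, 0.0, 0.0, -0.001, 0.0, 0.0, 15],
end [0.5229 0.3476 0.353 ]
[0.0, 0.0, 0.0, 0.0, 0.0, 0.003, 15],[0.0, 0.0, 0.0, 0.001, 0.001, 0.007, 15],[0.0, 0.0, 0.0, 0.0, 0.001, 0.013, 15],[0.0, 0.0, 0.0, 0.001, 0.001, 0.015, 15],[0.0, 0.0, 0.0, 0.001, 0.001, 0.017, 15],[0.0, 0.0, 0.0, 0.001, 0.002, 0.017, 15],[0.0, 0.0, 0.0, 0.001, 0.001, 0.015, 15],[0.0, 0.0, 0.0, 0.001, 0.001, 0.012, 15],[0.0, 0.0, 0.0, 0.001, 0.0, 0.008, 15],[0.0, 0.0, 0.0, 0.0, 0.0, 0.002, 15],
end [0.5229 0.3475 0.3201]
```

Emit:
play_rows:
  steps:
    - [[0,0,0,-0.002,0,0,15],[0,0,0,-0.004,0,0,15],[0,0,0,-0.007,0,0.001,15],[0,0,0,-0.01,0,0.001,15],[0,0,0,-0.013,0,0,15],[0,0,0,-0.015,0.001,0.001,15],[0,0,0,-0.016,0,0.001,15],[0,0,0,-0.017,0,0.002,15],[0,0,0,-0.018,0,0.001,15],[0,0,0,-0.017,0,0.001,15],[0,0,0,-0.017,0,0.001,15],[0,0,0,-0.015,0.001,0.001,15]]

```text
time: 13.58
ee_pos: [0.5098, 0.3518, 0.3528]
orientation: [[-0.955, 0.294, 0.039], [0.29, 0.953, -0.09], [-0.063, -0.075, -0.995]]
wrist_force: [-0.1, 0.2, -7.2]
width: 0.0298
```

Emit:
play_rows:
  steps:
    - [[0,0,0,-0.015,0,0.001,15],[0,0,0,-0.012,0,0,15],[0,0,0,-0.01,0,0.001,15],[0,0,0,-0.007,0,0.001,15],[0,0,0,-0.004,0,0,15],[0,0,0,0,0,0,15],[0,0,0,0,0,0,15]]

```text
time: 14.17
ee_pos: [0.5228, 0.3478, 0.3529]
orientation: [[-0.955, 0.294, 0.038], [0.29, 0.953, -0.09], [-0.063, -0.075, -0.995]]
wrist_force: [-0.2, -0.0, -6.6]
width: 0.0301
```

```bash
python3 st.py 5; python3 - <<'E'
from h import *
for c in('scene','wrist'):
    i=camera_info(c);im,d=capture(c);np.savez(c+'4.npz',P=cloud(c,d,i),im=im)
a=np.load('scene4.npz')['im'][150:310,130:290]
cv2.imwrite('pics/over.png',np.hstack([cv2.resize(a,(500,500),interpolation=2),cv2.copyMakeBorder(np.load('wrist4.npz')['im'][230:480,170:470],0,250,0,0,0)]))
E
```

```text
t 14.3667 p [0.5227 0.3479 0.353 ] w 0.0299
F [-0.3  -0.11 -6.69] [0.42 0.16 0.15] T [ 0.232 -0.088  0.009] [0.034 0.008 0.021]
```

View pics/over.png

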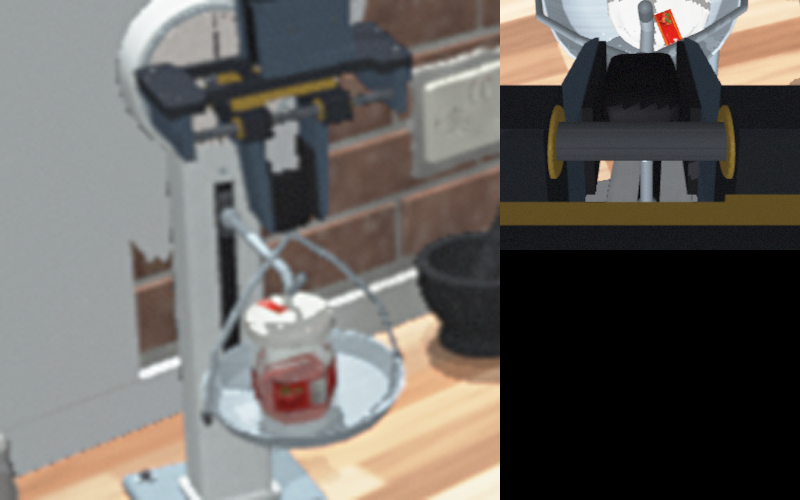

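The rod is threaded under the peak, with its tip showing in front of the tab (right panel (645,15)). Lower towards contact.

Emit:
play_rows:
  steps:
    - [[0,0,0,0,0,0.004,15],[0,0,0,0.001,0.001,0.01,15],[0,0,0,0.001,0.001,0.014,15],[0,0,0,0.001,0.001,0.015,15],[0,0,0,0.001,0.001,0.015,15],[0,0,0,0.001,0.001,0.014,15],[0,0,0,0.001,0.001,0.012,15],[0,0,0,0.001,0.001,0.01,15],[0,0,0,0,0.001,0.008,15],[0,0,0,0,0,0.005,15],[0,0,0,0,0,0,15]]

```text
time: 15.38
ee_pos: [0.5228, 0.3477, 0.3203]
orientation: [[-0.955, 0.294, 0.038], [0.29, 0.953, -0.091], [-0.063, -0.075, -0.995]]
wrist_force: [-0.8, -0.4, -7.9]
width: 0.0303
```

```bash
python3 st.py 5
```

```text
t 15.5833 p [0.5229 0.3479 0.321 ] w 0.0299
F [-0.29  0.22 -7.16] [0.42 0.49 0.6 ] T [ 0.229 -0.088  0.005] [0.007 0.032 0.014]
```

Emit:
play_rows:
  steps:
    - [[0,0,0,0,0,0.005,15],[0,0,0,0,0.001,0.008,15],[0,0,0,0.001,0.001,0.008,15],[0,0,0,0,0,0.008,15],[0,0,0,0.001,0.001,0.008,15],[0,0,0,0,0.001,0.008,15],[0,0,0,0.001,0,0.008,15],[0,0,0,0,0.001,0.008,15],[0,0,0,0.001,0.001,0.008,15],[0,0,0,0,0,0.008,15],[0,0,0,0,0,0.004,15],[0,0,0,0,0,0,15]]

```text
time: 16.58
ee_pos: [0.5232, 0.3478, 0.296]
orientation: [[-0.955, 0.294, 0.039], [0.29, 0.953, -0.09], [-0.063, -0.075, -0.995]]
wrist_force: [0.4, -0.3, -4.8]
width: 0.0299
```

```bash
python3 st.py 6
```

```text
t 16.8333 p [0.5232 0.3478 0.2965] w 0.0303
F [ 0.77  0.05 -5.11] [0.55 0.36 0.42] T [ 0.292 -0.219  0.024] [0.024 0.041 0.023]
```

Contact at z≈0.315 as predicted; slight +x side force suggests the peak is ~2 mm short of the notch. Shift a bit inward while lowering.

Emit:
play_rows:
  steps:
    - [[0,0,0,-0.002,0,0.003,15],[0,0,0,-0.002,0.001,0.006,15],[0,0,0,-0.001,0,0.007,15],[0,0,0,-0.001,0.001,0.007,15],[0,0,0,0,0,0.007,15],[0,0,0,0.001,0.001,0.007,15],[0,0,0,0,0,0.007,15],[0,0,0,0.001,0.001,0.007,15],[0,0,0,0,0,0.006,15],[0,0,0,0.001,0.001,0.006,15],[0,0,0,0,0,0.003,15],[0,0,0,0,0,0,15]]

```text
time: 17.83
ee_pos: [0.5254, 0.3471, 0.2764]
orientation: [[-0.955, 0.294, 0.039], [0.29, 0.953, -0.09], [-0.064, -0.075, -0.995]]
wrist_force: [1.7, 0.4, -3.4]
width: 0.0303
```

```bash
python3 st.py 8
```

```text
t 18.1833 p [0.5254 0.3471 0.2767] w 0.03
F [ 1.58  0.61 -3.44] [0.4  0.51 0.32] T [ 0.35  -0.434  0.029] [0.033 0.024 0.023]
```

Emit:
play_rows:
  steps:
    - [[0,0,0,-0.002,0.001,0,15],[0,0,0,-0.002,0.001,0,15],[0,0,0,-0.002,0.002,0,15],[0,0,0,-0.002,0.001,0,15],[0,0,0,0,0,0,15],[0,0,0,0,0,0,15]]

```text
time: 18.68
ee_pos: [0.5263, 0.3473, 0.2759]
orientation: [[-0.955, 0.294, 0.034], [0.29, 0.953, -0.092], [-0.06, -0.078, -0.995]]
wrist_force: [-6.0, -0.9, -2.4]
width: 0.0305
```

```bash
python3 st.py 8; python3 - <<'E'
from h import *
for c in('scene','wrist'):
    i=camera_info(c);im,d=capture(c);np.savez(c+'5.npz',P=cloud(c,d,i),im=im)
a=np.load('scene5.npz')['im'][190:290,160:260]
cv2.imwrite('pics/hook.png',np.hstack([cv2.resize(a,(500,500),interpolation=2),cv2.copyMakeBorder(np.load('wrist5.npz')['im'][180:480,170:470],0,200,0,0,0)]))
E
```

```text
t 19.0333 p [0.5263 0.3473 0.2759] w 0.03
F [-5.09 -0.89 -3.45] [0.56 0.19 0.54] T [ 0.004  0.967 -0.11 ] [0.037 0.028 0.021]
```

View pics/hook.png

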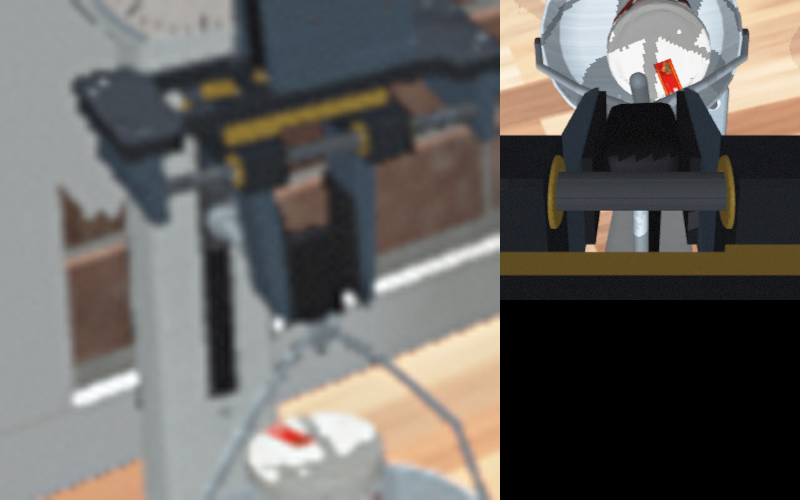

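Overshot: side force now −5 N, so the notch is bracketed. Interpolating, go back 1.9 mm and 1 mm.

Emit:
play_rows:
  steps:
    - [[0,0,0,0.002,-0.001,0,15],[0,0,0,0.002,-0.001,0,15],[0,0,0,0.002,-0.001,0,15],[0,0,0,0,0,0,15],[0,0,0,0,0,0,15]]

```text
time: 19.55
ee_pos: [0.5259, 0.3473, 0.2766]
orientation: [[-0.955, 0.294, 0.039], [0.29, 0.953, -0.09], [-0.063, -0.075, -0.995]]
wrist_force: [-3.0, -0.9, -3.3]
width: 0.0302
```

```bash
python3 st.py 8
```

```text
t 19.9 p [0.526  0.3473 0.2765] w 0.03
F [-3.19 -1.   -3.3 ] [0.63 0.3  0.38] T [-0.05   0.553 -0.081] [0.032 0.028 0.028]
```

Emit:
play_rows:
  steps:
    - [[0,0,0,0.0013,-0.001,0,15],[0,0,0,0,0,0,15],[0,0,0,0,0,0,15]]

```text
time: 20.15
ee_pos: [0.5258, 0.3473, 0.2766]
orientation: [[-0.955, 0.294, 0.04], [0.29, 0.953, -0.09], [-0.064, -0.074, -0.995]]
wrist_force: [-2.1, -1.2, -4.0]
width: 0.03
```

```bash
python3 st.py 6
```

```text
t 20.4 p [0.5258 0.3473 0.2766] w 0.0301
F [-1.85 -0.74 -3.96] [0.61 0.39 0.3 ] T [-0.018  0.259 -0.044] [0.04  0.036 0.029]
```

Emit:
play_rows:
  steps:
    - [[0,0,0,0.0015,-0.0015,0,15],[0,0,0,0,0,0.003,15],[0,0,0,0,0,0.005,15],[0,0,0,0.001,0.001,0.006,15],[0,0,0,0,0,0.006,15],[0,0,0,0.0005,0.001,0.006,15],[0,0,0,0,0,0.005,15],[0,0,0,0.0005,0.0005,0.003,15],[0,0,0,0,0,0,15],[0,0,0,0,0,0,15]]

```text
time: 21.23
ee_pos: [0.5255, 0.3472, 0.2665]
orientation: [[-0.955, 0.294, 0.04], [0.29, 0.953, -0.089], [-0.064, -0.074, -0.995]]
wrist_force: [2.9, 1.9, -3.0]
width: 0.0303
```

```bash
python3 st.py 8
```

```text
t 21.5833 p [0.5254 0.3472 0.2665] w 0.0301
F [ 3.65  1.57 -2.34] [0.64 0.57 0.54] T [ 0.486 -0.792  0.051] [0.06  0.088 0.019]
```

Emit:
play_rows:
  steps:
    - [[0,0,0,-0.0009,0.001,0,15],[0,0,0,0,0,0,15],[0,0,0,0,0,0,15],[0,0,0,0,0,0,15]]

```text
time: 21.92
ee_pos: [0.5254, 0.3472, 0.2663]
orientation: [[-0.955, 0.294, 0.039], [0.29, 0.953, -0.09], [-0.064, -0.075, -0.995]]
wrist_force: [4.1, 1.7, -2.1]
width: 0.0298
```

```bash
python3 st.py 6
```

```text
t 22.1667 p [0.5254 0.3472 0.2663] w 0.0302
F [ 4.04  1.68 -2.58] [0.71 0.31 0.35] T [ 0.512 -0.882  0.069] [0.03  0.023 0.023]
```

Emit:
play_rows:
  steps:
    - [[0,0,0,-0.0015,0.001,0,15],[0,0,0,0,0,0,15],[0,0,0,0,0,0,15],[0,0,0,0,0,0,15]]

```text
time: 22.5
ee_pos: [0.5255, 0.3472, 0.2661]
orientation: [[-0.955, 0.294, 0.038], [0.29, 0.953, -0.091], [-0.063, -0.075, -0.995]]
wrist_force: [2.1, 0.7, -1.2]
width: 0.0301
```

```bash
python3 st.py 6
```

```text
t 22.75 p [0.5256 0.3472 0.2662] w 0.0304
F [ 2.25  1.59 -2.37] [0.45 0.58 0.63] T [ 0.442 -0.548  0.033] [0.039 0.06  0.018]
```

Emit:
play_rows:
  steps:
    - [[0,0,0,-0.0015,0.001,0,15],[0,0,0,0,0,0,15],[0,0,0,0,0,0,15],[0,0,0,0,0,0,15]]

```text
time: 23.08
ee_pos: [0.5257, 0.3472, 0.266]
orientation: [[-0.955, 0.294, 0.037], [0.29, 0.953, -0.091], [-0.062, -0.076, -0.995]]
wrist_force: [0.2, 0.4, -1.9]
width: 0.0299
```

```bash
python3 st.py 6
```

```text
t 23.3333 p [0.5258 0.3473 0.2661] w 0.0301
F [-0.69  0.5  -2.56] [0.82 0.44 0.33] T [0.23  0.083 0.002] [0.041 0.074 0.02 ]
```

Emit:
play_rows:
  steps:
    - [[0,0,0,0,0,0.002,15],[0,0,0,0,0.0005,0.004,15],[0,0,0,0.0005,0.0005,0.005,15],[0,0,0,0,0,0.005,15],[0,0,0,0.0005,0.0005,0.005,15],[0,0,0,0,0.0005,0.005,15],[0,0,0,0.0005,0,0.004,15],[0,0,0,0,0.0005,0.003,15],[0,0,0,0,0,0,15],[0,0,0,0,0,0,15],[0,0,0,0,0,0,15]]

```text
time: 24.25
ee_pos: [0.5261, 0.3473, 0.2563]
orientation: [[-0.955, 0.294, 0.038], [0.29, 0.953, -0.091], [-0.062, -0.076, -0.995]]
wrist_force: [-5.3, -0.9, -2.3]
width: 0.0299
```

```bash
python3 st.py 8
```

```text
t 24.6 p [0.5261 0.3473 0.2563] w 0.0307
F [-5.15 -0.89 -1.99] [0.55 0.47 0.55] T [ 0.012  0.941 -0.104] [0.035 0.039 0.034]
```

Emit:
play_rows:
  steps:
    - [[0,0,0,0.0015,-0.0005,0,15],[0,0,0,0.0015,-0.0005,0,15],[0,0,0,0,0,0,15],[0,0,0,0,0,0,15],[0,0,0,0,0,0,15]]

```text
time: 25.02
ee_pos: [0.5259, 0.3473, 0.2564]
orientation: [[-0.955, 0.294, 0.039], [0.29, 0.953, -0.09], [-0.064, -0.075, -0.995]]
wrist_force: [-2.5, -1.2, -1.9]
width: 0.0304
```

```bash
python3 st.py 6
```

```text
t 25.2667 p [0.5258 0.3473 0.2564] w 0.0303
F [-2.66 -1.33 -1.96] [0.44 0.36 0.3 ] T [-0.021  0.465 -0.048] [0.034 0.051 0.036]
```

Emit:
play_rows:
  steps:
    - [[0,0,0,0.002,-0.001,0,15],[0,0,0,0,0,0.003,15],[0,0,0,0.0005,0.0005,0.005,15],[0,0,0,0,0.0005,0.006,15],[0,0,0,0.0005,0.0005,0.006,15],[0,0,0,0.0005,0.0005,0.006,15],[0,0,0,0.0005,0.0005,0.005,15],[0,0,0,0,0,0.003,15],[0,0,0,0,0,0,15],[0,0,0,0,0,0,15],[0,0,0,0,0,0,15]]

```text
time: 26.18
ee_pos: [0.5255, 0.3473, 0.2463]
orientation: [[-0.955, 0.294, 0.04], [0.29, 0.953, -0.09], [-0.065, -0.074, -0.995]]
wrist_force: [2.3, -0.5, -0.9]
width: 0.0301
```

```bash
python3 st.py 7
```

```text
t 26.4833 p [0.5254 0.3473 0.2463] w 0.0298
F [ 3.17 -0.91 -0.69] [0.51 0.4  0.56] T [ 0.015 -0.707  0.032] [0.016 0.076 0.014]
```

Emit:
play_rows:
  steps:
    - [[0,0,0,-0.0015,0,0,15],[0,0,0,-0.001,0,0.002,15],[0,0,0,0.0003,0.0003,0.004,15],[0,0,0,0.0003,0.0003,0.004,15],[0,0,0,0.0003,0.0003,0.004,15],[0,0,0,0.0003,0.0003,0.003,15],[0,0,0,0.0002,0.0003,0.002,15],[0,0,0,0,0,0,15],[0,0,0,0,0,0,15],[0,0,0,0,0,0,15]]

```text
time: 27.32
ee_pos: [0.5256, 0.3472, 0.2405]
orientation: [[-0.955, 0.294, 0.039], [0.29, 0.953, -0.09], [-0.063, -0.074, -0.995]]
wrist_force: [0.9, 1.4, -0.3]
width: 0.0302
```

```bash
python3 st.py 8
```

```text
t 27.6667 p [0.5256 0.3472 0.2404] w 0.0299
F [ 1.67  1.34 -0.28] [0.43 0.29 0.54] T [ 0.437 -0.461  0.023] [0.053 0.03  0.039]
```

Emit:
play_rows:
  steps:
    - [[0,0,0,-0.0015,0.001,0.002,15],[0,0,0,0.0003,0.0003,0.003,15],[0,0,0,0,0,0,15],[0,0,0,0,0,0,15],[0,0,0,0,0,0,15]]

```text
time: 28.08
ee_pos: [0.5258, 0.3472, 0.2387]
orientation: [[-0.955, 0.294, 0.038], [0.29, 0.953, -0.09], [-0.062, -0.075, -0.995]]
wrist_force: [-1.4, 1.6, 0.2]
width: 0.0298
```

```bash
python3 st.py 12
```

```text
t 28.6333 p [0.5258 0.3472 0.2388] w 0.0303
F [-1.24  1.58  0.09] [0.61 0.62 0.42] T [ 0.447  0.126 -0.013] [0.024 0.092 0.032]
```

Emit:
play_rows:
  steps:
    - [[0,0,0,0.0008,0.0012,0,15],[0,0,0,0,0,0,15],[0,0,0,0,0,0,15],[0,0,0,0,0,0,15]]
  newtons: 20

```text
time: 28.97
ee_pos: [0.5259, 0.3473, 0.2387]
orientation: [[-0.955, 0.294, 0.038], [0.29, 0.953, -0.091], [-0.063, -0.076, -0.995]]
wrist_force: [-2.4, -0.6, -0.1]
width: 0.0303
```

Emit:
play_rows:
  steps:
    - [[0,0,0,0,0,0,15],[0,0,0,0,0,0,15],[0,0,0,0,0,0,15],[0,0,0,0,0,0,15]]
  newtons: 12

```text
time: 29.3
ee_pos: [0.5259, 0.3473, 0.2387]
orientation: [[-0.955, 0.294, 0.038], [0.29, 0.953, -0.091], [-0.063, -0.076, -0.995]]
wrist_force: [-1.9, -0.3, -0.2]
width: 0.0307
```

```bash
python3 st.py 10; python3 - <<'E'
from h import *
c='wrist';i=camera_info(c);im,d=capture(c);np.savez(c+'6.npz',P=cloud(c,d,i),im=im)
def lid(P,z):
    m=(P[...,2]>z-.035)&(P[...,2]<z+.012)&(np.hypot(P[...,0]-.521,P[...,1]-.351)<.03)
    Q=P[m];q0=np.median(Q,0)
    for _ in range(4):
        n=np.linalg.svd(Q-Q.mean(0),full_matrices=False)[2][2];n*=np.sign(n[2]);k=abs((Q-Q.mean(0))@n)<.003;Q=Q[k]
    print(len(Q),Q.mean(0).round(4),n.round(4))
s=env.sense();P=np.load('wrist6.npz')['P'];lid(P,s['ee_pos'][2]-.179+.09)
E
```

```text
t 29.75 p [0.5259 0.3474 0.2387] w 0.0304
F [-2.74 -1.37 -0.15] [0.39 0.89 0.36] T [-0.114  0.41  -0.054] [0.061 0.042 0.017]
7154 [0.5192 0.352  0.1474] [-0.0375  0.0874  0.9955]
```

Emit:
play_rows:
  steps:
    - [[0,0,0,0.0014,-0.0008,0,15],[0,0,0,0,0,0,15],[0,0,0,0,0,0,15],[0,0,0,0,0,0,15]]
  newtons: 8

```text
time: 30.13
ee_pos: [0.5258, 0.3474, 0.2389]
orientation: [[-0.955, 0.294, 0.039], [0.289, 0.953, -0.09], [-0.064, -0.075, -0.995]]
wrist_force: [-2.4, -1.4, 0.4]
width: 0.0304
```

```bash
python3 st.py 8
```

```text
t 30.4833 p [0.5258 0.3474 0.2389] w 0.0306
F [-1.54 -2.08  0.36] [0.68 0.57 0.28] T [-0.27   0.133 -0.037] [0.046 0.046 0.021]
```

Emit:
play_rows:
  steps:
    - [[0,0,0,0,0,0,15],[0,0,0,0,0,0,15],[0,0,0,0,0,0,15],[0,0,0,0,0,0,15],[0,0,0,0,0,0,15],[0,0,0,0,0,0,15]]
  newtons: 3

```text
time: 30.98
ee_pos: [0.5257, 0.3476, 0.2388]
orientation: [[-0.955, 0.294, 0.039], [0.29, 0.953, -0.09], [-0.064, -0.075, -0.995]]
wrist_force: [-0.2, -2.4, 0.0]
width: 0.0307
```

```bash
cat > lid.py <<'E'
from h import *
c='wrist';i=camera_info(c);im,d=capture(c);P=cloud(c,d,i)
z=env.sense()['ee_pos'][2]-.089
m=(P[...,2]>z-.035)&(P[...,2]<z+.012)&(np.hypot(P[...,0]-.521,P[...,1]-.351)<.03);Q=P[m]
for _ in range(4):
    n=np.linalg.svd(Q-Q.mean(0),full_matrices=False)[2][2];n*=np.sign(n[2]);Q=Q[abs((Q-Q.mean(0))@n)<.003]
print('lid',len(Q),Q.mean(0).round(4),n.round(4))
E
python3 st.py 8;python3 lid.py
```

```text
t 31.3333 p [0.5256 0.3476 0.2388] w 0.0305
F [-0.28 -1.77 -0.1 ] [0.36 0.41 0.31] T [-0.215 -0.034 -0.027] [0.035 0.036 0.025]
lid 7133 [0.5192 0.352  0.1474] [-0.0397  0.0923  0.9949]
```

Emit:
play_rows:
  steps:
    - [[0,0,0,0,-0.001,0,15],[0,0,0,0,-0.001,0,15],[0,0,0,0,0,0,15],[0,0,0,0,0,0,15],[0,0,0,0,0,0,15],[0,0,0,0,0,0,15]]

```text
time: 31.88
ee_pos: [0.5256, 0.3473, 0.239]
orientation: [[-0.955, 0.294, 0.039], [0.29, 0.953, -0.089], [-0.064, -0.074, -0.995]]
wrist_force: [0.1, 1.6, 0.4]
width: 0.0308
```

```bash
python3 st.py 8;python3 lid.py
```

```text
t 32.2333 p [0.5256 0.3472 0.239 ] w 0.0305
F [0.86 0.87 0.11] [0.51 0.65 0.48] T [ 0.294 -0.319  0.03 ] [0.058 0.03  0.014]
lid 7160 [0.5192 0.352  0.1475] [-0.0393  0.0872  0.9954]
```

Emit:
play_rows:
  steps:
    - [[0,0,0,0,0.0005,0,33.2],[0,0,0,0,0,0,33.5],[0,0,0,0,0,0,33.7],[0,0,0,0,0,0,33.9],[0,0,0,0,0,0,34.1],[0,0,0,0,0,0,34.3],[0,0,0,0,0,0,34.5],[0,0,0,0,0,0,34.7],[0,0,0,0,0,0,34.9],[0,0,0,0,0,0,35.1],[0,0,0,0,0,0,35.3],[0,0,0,0,0,0,35.5]]

```text
time: 33.28
ee_pos: [0.5254, 0.347, 0.2388]
orientation: [[-0.955, 0.294, 0.039], [0.29, 0.953, -0.09], [-0.063, -0.075, -0.995]]
wrist_force: [0.3, -0.3, 0.8]
width: 0.0322
```

```bash
python3 st.py 5;python3 lid.py;python3 lid.py
```

```text
t 33.4833 p [0.5254 0.3471 0.2388] w 0.0324
F [-0.05  0.08  0.63] [0.35 0.43 0.17] T [ 0.126 -0.141  0.025] [0.009 0.014 0.03 ]
lid 7137 [0.519  0.3521 0.1475] [-0.0264  0.0836  0.9961]
lid 7158 [0.5191 0.352  0.1475] [-0.0258  0.0834  0.9962]
```

Tab is free by 2 mm; pan turned only 0.7° and its height is unchanged. Keep opening gently.

Emit:
play_rows:
  steps:
    - [[0,0,0,0,0,0,35.8],[0,0,0,0,0,0,36.1],[0,0,0,0,0,0,36.4],[0,0,0,0,0,0,36.8],[0,0,0,0,0,0,37.2],[0,0,0,0,0,0,37.6],[0,0,0,0,0,0,38],[0,0,0,0,0,0,38.5],[0,0,0,0,0,0,39],[0,0,0,0,0,0,39.5],[0,0,0,0,0,0,40],[0,0,0,0,0,0,40.5]]

```text
time: 34.58
ee_pos: [0.5254, 0.3471, 0.2388]
orientation: [[-0.955, 0.294, 0.039], [0.29, 0.953, -0.09], [-0.063, -0.075, -0.995]]
wrist_force: [-0.5, -0.2, -0.1]
width: 0.0374
```

```bash
for k in 1 2 3 4; do python3 lid.py; done; python3 st.py 2
```

```text
lid 7166 [0.519  0.3521 0.1475] [-0.0259  0.0833  0.9962]
lid 7155 [0.5191 0.352  0.1475] [-0.0264  0.0838  0.9961]
lid 7153 [0.5191 0.352  0.1475] [-0.0273  0.0841  0.9961]
lid 7161 [0.519  0.352  0.1475] [-0.0265  0.084   0.9961]
t 34.8333 p [0.5254 0.3471 0.2388] w 0.0368
F [ 0.23 -0.46  0.02] [0.01 0.77 0.09] T [ 0.147 -0.155  0.045] [0.005 0.004 0.012]
```

Hanging still. Open and retreat upward along the tool axis.

Emit:
play_rows:
  steps:
    - [[0,0,0,0,0,0,43],[0,0,0,0,0,0,47],[0,0,0,0,0,0,51],[0,0,0,0,0,0,55],[0,0,0,0,0,0,59],[0,0,0,0,0,0,63],[0,0,0,0,0,0,67],[0,0,0,0,0,0,70],[0,0,0,0,0,0,70],[0,0,0,0,0,0,70],[0,0,0,0,0,-0.005,70],[0,0,0,0,0,-0.01,70]]

```text
time: 35.83
ee_pos: [0.5251, 0.3473, 0.2431]
orientation: [[-0.955, 0.294, 0.038], [0.29, 0.953, -0.091], [-0.063, -0.076, -0.995]]
wrist_force: [-0.1, 0.1, 0.0]
width: 0.0638
```

Emit:
play_rows:
  steps:
    - [[0,0,0,0,0,-0.02,70],[0,0,0,0,0,-0.03,70],[0,0,0,0,0,-0.04,70],[0,0,0,0,0,-0.05,70],[0,0,0,0,0,-0.05,70],[0,0,0,0,0,-0.05,70],[0,0,0,0,0,-0.05,70],[0,0,0,0,0,-0.05,70],[0,0,0,0,0,-0.03,70],[0,0,0,0,0,-0.01,70],[0,0,0,0,0,0,70]]

```text
time: 36.75
ee_pos: [0.521, 0.358, 0.3579]
orientation: [[-0.955, 0.294, 0.04], [0.29, 0.953, -0.089], [-0.065, -0.073, -0.995]]
wrist_force: [-0.0, 0.3, -0.0]
width: 0.0639
```

```bash
python3 - <<'E'
from h import *
for k in range(3):
    i=camera_info('wrist');im,d=capture('wrist');P=cloud('wrist',d,i)
    m=(P[...,2]>.11)&(P[...,2]<.165)&(np.hypot(P[...,0]-.519,P[...,1]-.352)<.03);Q=P[m]
    for _ in range(5):
        n=np.linalg.svd(Q-Q.mean(0),full_matrices=False)[2][2];n*=np.sign(n[2]);Q=Q[abs((Q-Q.mean(0))@n)<.003]
    print('lid',len(Q),Q.mean(0).round(4),n.round(4))
a,_=capture('scene');s=env.sense();print(s['time'],np.round(s['ee_pos'],3),np.round(s['wrist_force'],1),s['width'])
cv2.imwrite('pics/end.png',np.hstack([cv2.resize(a[130:350,90:310],(480,480),interpolation=2),cv2.copyMakeBorder(cv2.resize(im,(320,240)),0,240,0,0,0)]))
E
```

```text
lid 3102 [0.5168 0.3531 0.1473] [-0.0282  0.0845  0.996 ]
lid 3101 [0.5169 0.3531 0.1473] [-0.0269  0.0851  0.996 ]
lid 3115 [0.5169 0.3531 0.1474] [-0.0305  0.0847  0.9959]
36.95 [0.521 0.358 0.356] [-0.6  0.4 -0.3] 0.06417488786319962
```

View pics/end.png

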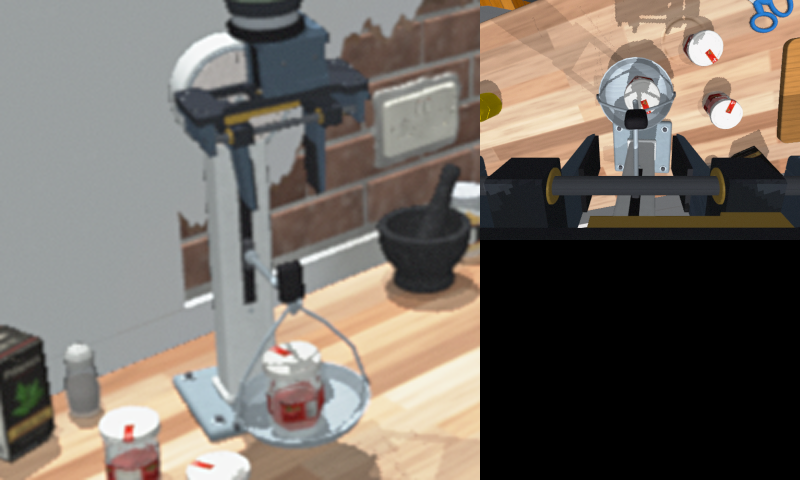

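The pan hangs from the notch by itself (tab at (288,280) in the picture), the jar stands and nothing moves. Hand in.

```bash
python3 -c "
from plant import env
print(env.sign_off())"
```

```text
the job is handed in; nothing more can be done
None
```

The pan now hangs from the scale's notch on its own, with the jar standing in it. I handed the job in at about 37 s.

**Lift and carry:** I gripped the tab, lifted the pan and carried it to the scale. On the way I tilted it about 5° so that its weight would sit under the peak.

**Hanging and release:** I hung the peak in the notch and lowered it over about 76 mm. The wrist's vertical force fell from about 7 N to about 0, so pan and jar together weigh about 7 N (0.7 kg). I then eased the grip to 3 N, opened the fingers in small steps and withdrew upward.

**Last checks:** After release, the jar lid's height stayed within about 0.2 mm. Its tilt held to within about 0.3° over repeated frames. In the final picture the jar was standing, and the neighbouring items in view looked undisturbed.

**What did not go cleanly:**
- The seat in the notch was tight. While I centred it, side forces of up to about 5 N came and went, and I nulled them before letting go.
- The pan turned by about 0.7° as the fingers first opened.
- The wrist's torque reading did not agree with the jar's offset seen by the cameras, so I set the tilt from the camera data.

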